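Take the slim medicine carton from the drawer and hold its barcode up to the scanner

TASK

Pull open the desktop medicine drawer, lift out the slim carton (the thinnest of the three packs) and hold it up in the air, upright, to the ball-shaped barcode scanner: the barcode sticker on its back centred on the scanner's round window, square to the window however the head is tipped, and about 9 cm from it. Finish holding it there, still, for the scan; leave the other two packs standing in the drawer, tip nothing over and do not push the scanner out of place.

Things in the scene. Friction and masses are not known exactly. Their poses are not given: they have to be found in the camera images.
- drawer_pull (a point): Middle of the drawer's steel bow handle: a level bar 8 mm thick, straight for 80 mm along this frame's y, its axis 82 mm above the worktop and 35 mm in front of the drawer front. +x points into the drawer (back), z up. The frame moves with the drawer. Front: 10 mm thick, 202 wide, its top edge 110 mm above the worktop; its inner face is 45 mm behind the bar's axis.
- med_drawer (a joint): How far the drawer is pulled out, m: 0 shut, 0.150 fully out, along -x of drawer_pull (towards the robot). It takes about 2 N, stays where it is left, and starts up to 10 mm ajar. At 0.14 the packs stand in the open with some 50 mm free in front of and behind them.
- drawer_unit: Grey steel desktop drawer unit, immovable, 200 deep (x) x 206 wide (y) x 115 mm high; origin under its centre, front faces -x. Its drawer has three front-to-back channels 58 to 60 mm wide, centres at y = -62, 0, +62 mm, dividers 40 mm high, floor 14 mm above the worktop. One pack stands in each, its centre 105 to 125 mm behind the handle bar, and rides along. A small box is fixed on top.
- slim_carton: The pack to present: slim upright folding carton, 28 (x) x 45 (y) x 86 (z) mm, 35 to 70 g. Origin under its centre, z up. Stands in one of the three channels (which one changes), its +x panel (the back, with the barcode sticker) turned to the back of the drawer within a few degrees. Take it from above across its thin side (x), in its upper half, above the sticker.
- barcode (a point): Centre of the white barcode sticker (38 wide x 28 high mm) on the slim carton's +x panel: 24 mm above its underside, 14 mm from its upright axis. Axes are those of the carton: +x points straight out of the sticker.
- scan_window (a point): Centre of the round red-rimmed window of the black ball scanner (head 80 mm across, centre 72 mm above the worktop, foot 100 mm). +x points back into the head: the scanner looks along -x, roughly to the robot's right; y level. The head looks up to 0.32 rad above level and stays so unless pushed. To scan: sticker centre on this frame's -x axis, the sticker's +x along this frame's +x.
- stocky_carton: Stocky square carton, 52 x 52 x 76 mm, standing in another channel of the drawer. Origin under its centre. Stays there.
- stock_bottle: White round stock bottle, 48 mm across, 85 mm high, standing in the remaining channel. Origin under its centre. Stays there.
- vial_amber: Amber capped vial, 44 mm across, 66 mm high, standing loose at the left of the worktop. Bystander. Origin under its centre.
- dropper_bottle: Slender brown dropper bottle, 33 mm across, 102 mm high, standing loose at the left of the worktop. Bystander. Origin under its centre.
Things that resemble listed ones, but are neither listed nor needed, are in the scene too. Leave any white look-alike of the part that bears scan_window alone.

How it is judged:
On the way, in this order (a step that is already met when the one before it is completed fails the run):
1. the drawer is pulled out (value of joint med_drawer above 0.08 m), for 0.2 s.
2. the slim carton is in the fingers, lifted clear of the drawer (z of slim_carton in the frame of drawer_pull above -0.01 m and contact force between the fingers and slim_carton above 1 N), for 0.2 s.
At the end, for the whole second after the job is handed in: The slim carton is held still in the air by the fingers, way up (under 0.6 rad of tilt); its sticker faces the scanner window within 0.2 rad, 50 to 130 mm from it and within 25 mm of its axis in y and z; the other two packs stand upright in the drawer (x of barcode in the frame of scan_window between -0.13 and -0.05 m and y of barcode in the frame of scan_window between -0.025 and 0.025 m and z of barcode in the frame of scan_window between -0.025 and 0.025 m and x of scan_window in the frame of barcode above 0.04 m and angle between the x axis of barcode and the x axis of scan_window, either way round below 0.2 rad and angle between slim_carton's own z axis and vertical below 0.6 rad and contact force between the fingers and slim_carton above 1 N and height (world z) of slim_carton above 0.02 m and linear speed of slim_carton below 0.02 m/s and angular speed of slim_carton below 0.2 rad/s and angle between each of stocky_carton, stock_bottle's own z axis and vertical below 0.2 rad and z of stocky_carton in the frame of drawer_pull between -0.085 and -0.05 m and x of stocky_carton in the frame of drawer_pull between 0.04 and 0.24 m and z of stock_bottle in the frame of drawer_pull between -0.085 and -0.05 m and x of stock_bottle in the frame of drawer_pull between 0.04 and 0.24 m); the arm keeps its last pose, push and grip.
It fails at once if a neighbouring pack or a bystander is tipped over (angle between any of stocky_carton, stock_bottle, vial_amber, dropper_bottle's own z axis and vertical above 0.6 rad).
It fails at once if the scanner's head is pushed out of place (distance of scan_window from where it was at the start of the episode above 0.012 m).
It also fails if it takes over 48 s, if anything falls off the work surface, if the arm or the gripper's body presses on something with over 40 N, if the wrist force passes 120 N, or if a joint passes its speed limit or range.

ROBOT

A 7-joint arm with a two-finger parallel gripper is mounted at the origin on a cart in front of the work surface, level with it; the furniture and walls round the work are solid. World frame = base frame: x ahead of the robot, y to its left, z up, the work surface at z = 0. Lengths are in m, angles in rad, forces in N, time in s.
With the tool pointing down it reaches from about 0.425 to 0.825 m from the base axis. Payload 3.6 kg.
Tool frame: the origin (TCP) lies where the fingers leave the gripper's body, on its centre line; the fingertips stand 73 mm ahead of it and the grasp point (between the pads) lies 54 mm ahead of it; z points along the fingers, y is the line along which they close (so a half turn about z gives the same grasp; the last joint's range is limited). The gripper opens to 85 mm and grips with 20 to 120 N. Pads are 22 mm wide; open, the fingers measure 114 mm over their backs; the gripper's body (76 mm by 85 mm) begins 54 mm behind the grasp point. The pads swing forward as they close: fully open they stand 13 mm farther back than shut.
Start: joints at [-1.252, 0.615, -0.013, 1.423, 0.008, 1.103, -0.04], TCP at [0.22, 0.612, 0.304] pointing down, gripper open.
Joint ranges: [-3.12, 3.12], [-0.3, 2.06], [-1.34, 1.32], [0.26, 2.42], [-1.36, 4.5], [0.01, 1.98], [-2.84, 2.84]. Speed limits (rad/s): [2.79, 2.79, 3.14, 3.14, 3.14, 3.14, 3.14].

INTERFACE

Orientations are given as a unit quaternion [x, y, z, w].
In Python, from station import arm, snapshot, camera_info, ticket gives the robot as it stands. Calls block until the motion is done:
- arm.movep(position, orientation): joint-space move of the TCP to a pose.
- arm.line_to(position, velocity=0.15, ori=None): straight line of the TCP; ori=None keeps the orientation; velocity is the mean speed in m/s.
- arm.move_j(angles): joint-space move.
- arm.move_gripper(opening, effort=None): opening from 0.0 (shut) to 1.0 (fully open); effort is the grip in N (None keeps the last); returns when the fingers have stopped.
- arm.pause(seconds).
- arm.ik(position, orientation): joint angles nearest the present ones, or None.
- snapshot(name): name is "scene" or "side" or "wrist"; returns the picture (480x640x3 uint8, blue, green, red); there is no depth.
- camera_info(name): a dict with "fx", "fy", "cx", "cy" (pixels), "R" (3x3) and "t" (3): a world point X has camera coordinates R X + t; the wrist camera has in their place "T_tool_cam" (4x4, takes a point from camera to tool coordinates, whose origin is the TCP and whose axes are the flange's). Camera axes: x right, y down, z forward; pixel columns grow to the right and rows downward; lengths in m; the calibration is good to about 2 mm. A picture is of the moment at which its call begins: read the wrist's pose just before it. camera_info takes no time and is no camera call.
A pose or a line that the arm cannot do raises arm.MotionError and nothing moves.
- ticket.finish_job(): hands the job in; it is judged then, once.
Readings, each from a call of its own:
- arm.read_time(): time.
- arm.read_joint_positions(): joint angles.
- arm.read_dq(): joint speeds.
- arm.read_effort(): joint torques, N m.
- arm.read_tool_pos(): TCP position.
- arm.read_eef_rot(): TCP orientation.
- arm.read_ft_force(): force on the tool from outside, world axes, zero at the start.
- arm.read_wrist_torque(): the same for the moment, N m.
- arm.read_opening(): opening from 0.0 (shut) to 1.0 (fully open).
- arm.read_finger_force(): force on a finger pad.
Only numpy, scipy, OpenCV 4.12 (cv2) and the standard library are available. Lean on these libraries where they do the work, as an engineer would, in place of code of your own. Each camera call takes 0.05 s, during which the arm holds its last target. There are 200 camera calls.

## Working session

There is one attempt and no reset: what is moved stays moved. The work goes in short steps, each a Python script; the robot and the scene stay as the last script left them, time stands still between calls to the robot, and variables do not carry over. Pictures are saved under pics/ and viewed, at most 10 in all, crops included, and the job is handed in when it is done.

```bash
ls; mkdir -p pics
python3 - <<'E'
from station import arm,snapshot,camera_info
import cv2,numpy as np
for n in("scene","side","wrist"):
    cv2.imwrite(f"pics/{n}0.png",snapshot(n)); c=camera_info(n); print(n,{k:np.round(v,4).tolist() for k,v in c.items()})
print(arm.read_tool_pos(),arm.read_eef_rot(),arm.read_time())
E
```

```text
pics
scene {'fx': 489.1152, 'fy': 489.1152, 'cx': 315.3686, 'cy': 231.6416, 'R': [[0.4655, -0.885, -0.0136], [-0.6565, -0.3349, -0.6759], [0.5936, 0.3235, -0.7368]], 't': [-0.3432, 0.4069, 0.8996]}
side {'fx': 528.2969, 'fy': 528.2969, 'cx': 315.13, 'cy': 239.149, 'R': [[0.9962, -0.0869, 0.0109], [-0.0448, -0.6131, -0.7888], [0.0752, 0.7852, -0.6146]], 't': [-0.5566, 0.0055, 1.3365]}
wrist {'fx': 416.4041, 'fy': 416.4041, 'cx': 317.8543, 'cy': 238.3476, 'T_tool_cam': [[-0.0004, -0.9555, -0.2948, 0.0752], [1.0, -0.0006, 0.0006, 0.0016], [-0.0008, -0.2948, 0.9555, -0.0711], [0.0, 0.0, 0.0, 1.0]]}
[0.2201481  0.61110095 0.30297292] [ 1.71995880e-01  9.85097133e-01 -1.01404345e-03 -1.66509993e-04] 0.15
```

View pics/scene0.png

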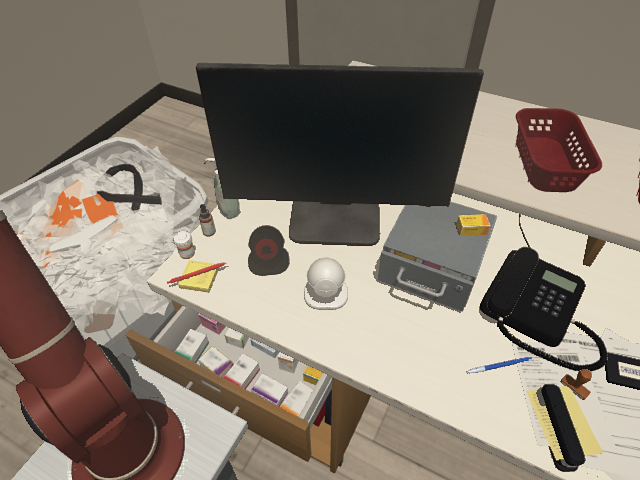

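View pics/side0.png

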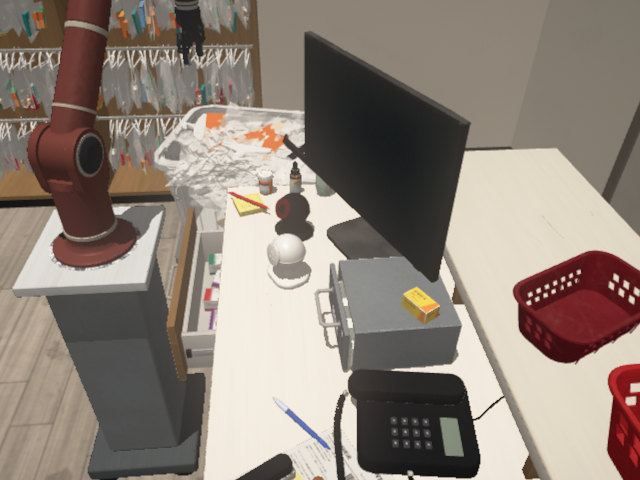

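The black ball scanner has a red-rimmed window (scene ~(267,248), side ~(290,208)). The white ball (scene (326,280), side (287,250)) is the look-alike. The grey drawer unit is at scene (430,260). I'll confirm in one enlarged crop composite.

Run:
```python
import cv2,numpy as np
a=cv2.imread("pics/scene0.png");b=cv2.imread("pics/side0.png")
def cr(im,x,y,w,h,s):return cv2.resize(im[y:y+h,x:x+w],(w*s,h*s),interpolation=cv2.INTER_CUBIC)
o=np.zeros((600,800,3),np.uint8)
o[:300,:250]=cr(a,242,218,50,60,5); o[:300,250:800]=cr(a,370,195,137,120,4)[:300,:][:, :548].repeat(1,1)[:, :548] if 0 else np.pad(cr(a,370,200,137,75,4),((0,0),(0,2),(0,0)))
o[300:600,:250]=cr(b,268,185,50,60,5); o[300:600,250:]=np.pad(cr(b,310,250,137,75,4),((0,0),(0,2),(0,0)))
cv2.imwrite("pics/c1.png",o)
```

```text
(no output)
```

View pics/c1.png

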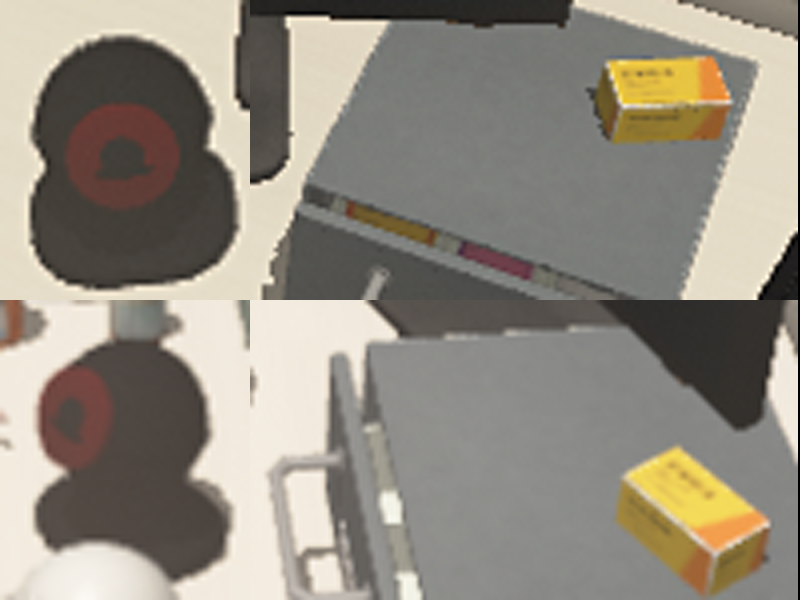

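```bash
cat > h.py <<'E'
from station import arm,snapshot,camera_info,ticket
import cv2,numpy as np
from scipy.spatial.transform import Rotation as Ro
from scipy.optimize import least_squares
def cam(n):
    c=camera_info(n); K=np.array([[c["fx"],0,c["cx"]],[0,c["fy"],c["cy"]],[0,0,1]])
    if n!="wrist": return K,np.array(c["R"]),np.array(c["t"])
    p=np.array(arm.read_tool_pos());R=Ro.from_quat(arm.read_eef_rot()).as_matrix()
    T=np.eye(4);T[:3,:3]=R;T[:3,3]=p;W=np.linalg.inv(T@np.array(c["T_tool_cam"]))
    return K,W[:3,:3],W[:3,3]
def proj(C,X):
    K,R,t=C; q=K@(R@np.array(X)+t); return q[:2]/q[2]
def onz(C,uv,z):
    K,R,t=C; d=R.T@np.linalg.solve(K,[*uv,1]); o=-R.T@t; return o+d*(z-o[2])/d[2]
def tri(obs):
    return least_squares(lambda X:np.concatenate([proj(C,X)-uv for C,uv in obs]),[.6,0,.1]).x
E
python3 - <<'E'
from h import *
S=cam("scene");D=cam("side"); np.set_printoptions(precision=4,suppress=True)
print("unit FL",onz(S,(383.3,246.2),.115),onz(D,(339.5,261.3),.115),"BR",onz(S,(497.5,216),.115))
print("head",onz(S,(266.8,243.2),.072),onz(D,(292.6,210.2),.072),tri([(S,(266.8,243.2)),(D,(292.6,210.2))]))
print("win",tri([(S,(266.4,249.2)),(D,(283,208.6))]))
a=cv2.imread("pics/scene0.png");b=cv2.imread("pics/side0.png")
def cr(im,x,y,w,h,s):return cv2.resize(im[y:y+h,x:x+w],(w*s,h*s),interpolation=cv2.INTER_CUBIC)
cv2.imwrite("pics/c2.png",np.hstack([cr(a,375,240,100,75,4),cr(b,310,250,100,75,4)][:1]+[cr(b,310,265,80,75,4)]))
E
```

```text
unit FL [ 0.5815 -0.253   0.115 ] [ 0.5864 -0.2576  0.115 ] BR [ 0.7879 -0.4532  0.115 ]
head [0.5024 0.0039 0.072 ] [ 0.501  -0.0015  0.072 ] [0.5022 0.0038 0.07  ]
win [ 0.4768 -0.0121  0.0855]
```

View pics/c2.png

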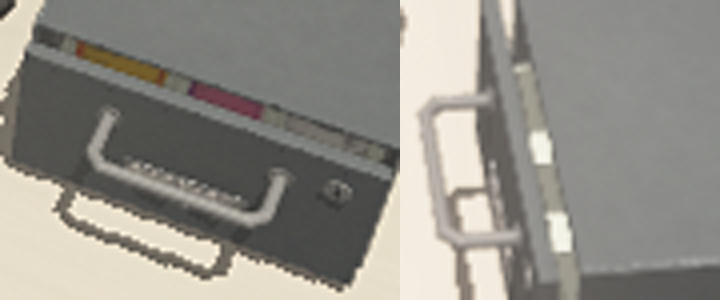

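The crop shows the bow handle, with bar ends at scene (399,280),(442,294.5) and side (317.5,291),(321,325). Orange, pink and whitish packs show through the gap. Next I'll compute the handle and monitor positions, then move to view the scanner with the wrist camera.

```bash
cat >> h.py <<'E'
np.set_printoptions(precision=4,suppress=True)
def Q(xd,zd):
    """quat of tool with z along zd, x as near xd"""
    z=np.array(zd,float);z/=np.linalg.norm(z);x=np.array(xd,float);x-=z*(x@z);x/=np.linalg.norm(x)
    return Ro.from_matrix(np.c_[x,np.cross(z,x),z]).as_quat()
E
python3 - <<'E'
from h import *
S=cam("scene");D=cam("side")
print("bar L",onz(S,(399,280),.082),tri([(S,(399,280)),(D,(317.5,290.75))]),"R",onz(S,(442,294.5),.082),tri([(S,(442,294.5)),(D,(321.2,325))]))
for n,s,d in(("monTL",(198,65),(305,35)),("monTR",(480,70),(468,130)),("monBR",(447,206),(437,275))):print(n,tri([(S,s),(D,d)]))
h=np.array([.502,.003,.072]);w=np.array([.4768,-.0121,.0855])
o=(w-h)*[1,1,0];o/=np.linalg.norm(o);print("out",o)
for tilt in(.2,.35,.5):
  for r in(.0,.03,.06):
    for z in (.2,.25,.3):
      zd=-np.array([0,0,1])*np.cos(tilt)-o*np.sin(tilt)
      p=w+o*r+[0,0,z]
      q=Q(o,zd); print(tilt,r,z,p,arm.ik(p,q))
E
```

```text
bar L [ 0.5353 -0.3116  0.082 ] [ 0.535  -0.3114  0.0838] R [ 0.5409 -0.4057  0.082 ] [ 0.5348 -0.4069  0.0875]
monTL [0.5458 0.1441 0.4624]
monTR [ 0.7744 -0.3362  0.4536]
monBR [ 0.7681 -0.3356  0.1262]
out [-0.8578 -0.514   0.    ]
0.2 0.0 0.2 [ 0.4768 -0.0121  0.2855] [ 0.0325  0.3231 -0.0005  2.0327 -0.1846  0.6251  2.2839]
0.2 0.0 0.25 [ 0.4768 -0.0121  0.3355] [-0.0999  0.259   0.1681  1.9604 -0.2234  0.7718  2.3182]
0.2 0.0 0.3 [ 0.4768 -0.0121  0.3855] [-0.2142  0.2096  0.3051  1.8768 -0.2259  0.9126  2.315 ]
0.2 0.03 0.2 [ 0.4511 -0.0275  0.2855] [ 0.0221  0.2885  0.0633  2.0907 -0.2344  0.6124  2.3739]
0.2 0.03 0.25 [ 0.4511 -0.0275  0.3355] [-0.1354  0.223   0.2556  2.0168 -0.2563  0.7645  2.3929]
0.2 0.03 0.3 [ 0.4511 -0.0275  0.3855] [-0.2576  0.1709  0.3928  1.9314 -0.2396  0.907   2.3699]
0.2 0.06 0.2 [ 0.4253 -0.0429  0.2855] [-0.0204  0.2562  0.1703  2.1464 -0.2983  0.6067  2.4859]
0.2 0.06 0.25 [ 0.4253 -0.0429  0.3355] [-0.1981  0.1895  0.3767  2.0704 -0.29    0.762   2.4751]
0.2 0.06 0.3 [ 0.4253 -0.0429  0.3855] [-0.3212  0.133   0.503   1.9826 -0.2482  0.9044  
[... 1062 characters left out ...]
075  0.5275  2.8176]
0.5 0.0 0.3 [ 0.4768 -0.0121  0.3855] [-0.5244  0.1784  0.7735  2.04   -0.732   0.7259  2.8283]
0.5 0.03 0.2 [ 0.4511 -0.0275  0.2855] [ 0.4934  0.2779 -0.3988  2.2284 -0.6641  0.3208  2.8396]
0.5 0.03 0.25 [ 0.4511 -0.0275  0.3355] [ 0.2309  0.1754 -0.0655  2.1573 -0.6624  0.5116  2.8152]
0.5 0.03 0.3 [ 0.4511 -0.0275  0.3855] [ 1.1159  0.2273 -1.1254  2.0503 -0.1171  0.5705  2.2408]
0.5 0.06 0.2 [ 0.4253 -0.0429  0.2855] [ 0.9656  0.3429 -0.9445  2.2659 -0.068   0.2601  2.2804]
0.5 0.06 0.25 [ 0.4253 -0.0429  0.3355] [ 1.1438  0.2787 -1.1227  2.1827 -0.0867  0.4231  2.272 ]
0.5 0.06 0.3 [ 0.4253 -0.0429  0.3855] [ 1.2227  0.1704 -1.128   2.0917 -0.2687  0.5938  2.4363]
```

Run:
```python
from h import *
arm.line_to([.16,.44,.34],velocity=.3)
w=np.array([.4768,-.0121,.0855]);o=np.array([-.8578,-.514,0])
q=Q(o,[-o[0]*np.sin(.35),-o[1]*np.sin(.35),-np.cos(.35)])
arm.movep([.4511,-.0275,.3355],q)
C=cam("wrist");im=snapshot("wrist");cv2.imwrite("pics/w1.png",im)
np.savez("w1.npz",K=C[0],R=C[1],t=C[2]);print(arm.read_time(),proj(C,w),proj(C,[.502,.003,.072]))
```

```text
3.3667 [315.7182 132.0158] [315.858  160.0461]
```

View pics/w1.png

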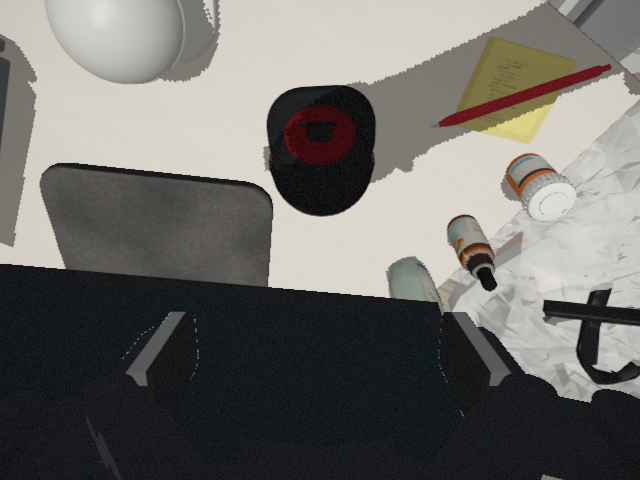

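The wrist view shows the scanner head at ~(320,150) with its red ring centred at ~(320,135). The white look-alike is at upper left. I'll fit the ring as a 3D circle across all three views.

```bash
cat > fit.py <<'E'
from h import *
from scipy.spatial import cKDTree
W=np.load("w1.npz");Cs=[cam("scene"),cam("side"),(W["K"],W["R"],W["t"])]
ims=[cv2.imread(f"pics/{n}.png") for n in("scene0","side0","w1")]
boxes=[(250,230,36,36),(270,190,35,35),(275,95,95,80)]
P=[]
for im,(x,y,w,h) in zip(ims,boxes):
    c=im[y:y+h,x:x+w].astype(int); s=4
    c=cv2.resize(c.astype(np.float32),None,fx=s,fy=s,interpolation=cv2.INTER_LINEAR)
    m=((c[...,2]>1.7*c[...,1])&(c[...,2]>50)).astype(np.uint8)
    cs,_=cv2.findContours(m,cv2.RETR_EXTERNAL,cv2.CHAIN_APPROX_NONE);k=max(cs,key=cv2.contourArea)
    p=cv2.convexHull(k) if 0 else k
    p=(p[:,0]+.5)/s-.5+[x,y]; P.append(p[::2]); print(cv2.fitEllipse(p.astype(np.float32)))
th=np.linspace(0,2*np.pi,400)
def frame(az,el): # outward dir
    o=np.array([np.cos(az)*np.cos(el),np.sin(az)*np.cos(el),np.sin(el)]);y=np.cross([0,0,1],-o);y/=np.linalg.norm(y)
    return o,y,np.cross(-o,y)
def res(v,full=False):
    hx,hy,az,el,rho,d=v;o,y,z=frame(az,el);c=np.array([hx,hy,.072])+o*d
    R=[]
    for C,p in zip(Cs,P):
        X=c+rho*(np.cos(th)[:,None]*y+np.sin(th)[:,None]*z);K,Rm,t=C;q=(X@Rm.T+t)@K.T;q=q[:,:2]/q[:,2:]
        dd,i=cKDTree(q).query(p);R.append((dd)/np.sqrt(len(p)))
    if full:return [np.sqrt((r**2).sum()) for r in R]
    return np.concatenate(R+[[ (np.hypot(rho,d)-.04)/.001*.5]])
for az0,el0 in((-2.6,.4),(-2.2,.1),(-2.4,.25)):
    s=least_squares(res,[.502,.003,az0,el0,.025,.031],x_scale=[.01,.01,.1,.1,.005,.005],diff_step=1e-3,loss="soft_l1");v=s.x
    o,y,z=frame(v[2],v[3]);print(v,s.cost,res(v,True),"win",np.array([v[0],v[1],.072])+o*v[5],o)
E
python3 fit.py
```

```text
((266.9102478027344, 243.07180786132812), (8.171073913574219, 18.89543342590332), 98.58790588378906)
((285.7489318847656, 200.25033569335938), (0.2507130205631256, 8.90358829498291), 89.88766479492188)
((318.7490539550781, 134.4754638671875), (57.33473587036133, 71.37017822265625), 86.13990783691406)
[ 0.4988  0.0043 -2.597   0.451   0.0259  0.0298] 6.525073578245594 [np.float64(3.1375270747593533), np.float64(1.3727075532080864), np.float64(1.4185338698359755)] win [ 0.4759 -0.0096  0.085 ] [-0.7698 -0.4663  0.4359]
[ 0.4986  0.0044 -2.589   0.4535  0.0259  0.0297] 6.523896701601295 [np.float64(3.139591887761908), np.float64(1.3795301906838868), np.float64(1.4029969337432764)] win [ 0.4759 -0.0096  0.085 ] [-0.7651 -0.4719  0.4381]
[ 0.4987  0.0044 -2.5913  0.4515  0.0259  0.0297] 6.523801883703974 [np.float64(3.1383199449017374), np.float64(1.3732349812086124), np.float64(1.411603362569565)] win [ 0.4759 -0.0096  0.085 ] [-0.767  -0.4705  0.4363]
```

```bash
sed -i 's/m=((c.*/m=(c[...,2]-c[...,1]>(28 if w<50 else 22)).astype(np.uint8)/; s/ if 0 else k/ if 0 else k; print(cv2.boundingRect(k),m.shape)/' fit.py; python3 fit.py
python3 - <<'E'
from h import *
a=cv2.imread("pics/scene0.png")
print(a[250,256:280].tolist());print(cv2.imread("pics/side0.png")[208,272:294].tolist())
E
```

```text
(22, 36, 89, 81) (144, 144)
((265.994384765625, 248.4974365234375), (20.2315616607666, 22.06569480895996), 88.16954803466797)
(22, 33, 60, 81) (140, 140)
((282.3070373535156, 207.7237091064453), (14.509034156799316, 20.294567108154297), 5.389427185058594)
(34, 42, 288, 238) (320, 380)
((319.19085693359375, 134.69534301757812), (59.00297164916992, 72.17707824707031), 85.82360076904297)
[ 0.4978  0.0042 -2.5716  0.5361  0.026   0.0304] 0.5107865539726462 [np.float64(0.789353347411996), np.float64(0.42870376144216604), np.float64(0.4650172844803192)] win [ 0.4758 -0.0099  0.0875] [-0.7238 -0.4639  0.5108]
[ 0.498   0.0044 -2.5686  0.5322  0.026   0.0305] 0.5056498407470844 [np.float64(0.7876843005817311), np.float64(0.4345421422980939), np.float64(0.4503154913811211)] win [ 0.4759 -0.0099  0.0875] [-0.7241 -0.4672  0.5074]
[ 0.4977  0.0043 -2.5656  0.5381  0.0259  0.0304] 0.5075417289100399 [np.float64(0.7838431881534892), np.float64(0.43185695848507294), np.float64(0.4635261681459235)] win [ 0.4758 -0.0099  0.0876] [-0.7202 -0.4677  0.5125]
[[55, 61, 101], [55, 61, 99], [56, 63, 100], [55, 61, 99], [55, 61, 100], [54, 60, 98], [55, 62, 76], [57, 63, 66], [55, 62, 66], [57, 63, 67], [58, 62, 67], [57, 63, 68], [55, 62, 66], [56, 62, 65], [55, 60, 74], [54, 60, 103], [53, 59, 98], [53, 60, 99], [55, 60, 99], [54, 59, 96], [55, 61, 99], [54, 59, 94], [53, 58, 61], [54, 60, 64]]
[[222, 234, 242], [222, 235, 242], [208, 224, 235], [148, 161, 189], [66, 72, 110], [67, 72, 106], [66, 72, 97], [66, 72, 91], [67, 73, 81], [68, 74, 82], [67, 73, 82], [67, 74, 81], [67, 72, 92], [66, 71, 110], [66, 71, 115], [65, 71, 115], [65, 70, 115], [64, 70, 110], [64, 70, 94], [66, 71, 80], [67, 72, 80], [67, 72, 79]]
```

Run:
```python
from h import *
print("white",onz(cam("scene"),(326,275),.07))
W=np.load("w1.npz");c1=-W["R"].T@W["t"];print("cam1",c1)
T=np.array(camera_info("wrist")["T_tool_cam"]);w=np.array([.485,-.004,.08])
out=[]
for az in np.arange(-3,-1.0,.2):
 for el in(.3,.45,.6,.75):
  for d in(.2,.25,.3):
   o=np.array([np.cos(az)*np.cos(el),np.sin(az)*np.cos(el),np.sin(el)]);z=-o
   for roll in np.arange(0,6.28,.5236):
    x=np.cross(z,[0,0,1]);x/=np.linalg.norm(x);x=Ro.from_rotvec(z*roll).apply(x)
    M=np.eye(4);M[:3,:3]=np.c_[x,np.cross(z,x),z];M[:3,3]=w+o*d
    G=M@np.linalg.inv(T);p=G[:3,3];tip=p+G[:3,2]*.08;back=p-G[:3,2]*.15
    if min(p[2],tip[2],back[2])<.18 or p[0]>.55 or np.hypot(*(tip-w)[:2])<.0:continue
    j=arm.ik(p,Ro.from_matrix(G[:3,:3]).as_quat())
    if j is not None: out.append((el,az,d,roll,p,tip,np.array(j)))
out.sort(key=lambda a:a[0])
for a in out[:14]:print(*[np.round(b,2) for b in a])
print(len(out))
```

```text
white [ 0.4837 -0.1611  0.07  ]
cam1 [ 0.3708 -0.0741  0.3764]
0.75 -2.8 0.3 3.67 [ 0.38 -0.07  0.25] [ 0.41 -0.04  0.19] [ 0.99  0.34 -0.73  2.41 -1.1   0.26  2.82]
0.75 -2.6 0.3 3.14 [ 0.38 -0.07  0.26] [ 0.42 -0.05  0.19] [ 1.08  0.36 -0.94  2.38 -0.41  0.17  2.73]
0.75 -2.6 0.3 3.67 [ 0.39 -0.09  0.25] [ 0.42 -0.06  0.19] [ 0.92  0.37 -0.58  2.3  -0.86  0.45  2.82]
0.75 -2.6 0.3 4.19 [ 0.39 -0.11  0.24] [ 0.42 -0.07  0.18] [ 0.39  0.44  0.3   2.3  -1.19  0.93  2.84]
0.75 -2.4 0.3 3.14 [ 0.4  -0.09  0.26] [ 0.43 -0.06  0.19] [ 1.23  0.51 -1.14  2.29  0.12  0.31  2.43]
0.75 -2.4 0.3 3.67 [ 0.41 -0.11  0.25] [ 0.43 -0.07  0.19] [ 0.93  0.44 -0.58  2.18 -0.64  0.59  2.79]
0.75 -2.4 0.3 4.19 [ 0.41 -0.13  0.24] [ 0.43 -0.08  0.18] [ 0.39  0.5   0.3   2.15 -1.02  1.04  2.83]
0.75 -2.2 0.3 2.62 [ 0.39 -0.09  0.26] [ 0.43 -0.06  0.19] [-0.31  0.52  1.14  2.37 -1.35  1.08 -1.51]
0.75 -2.2 0.3 3.14 [ 0.41 -0.1   0.26] [ 0.44 -0.07  0.19] [ 1.23  0.59 -1.14  2.18  0.12  0.47  2.64]
0.75 -2.2 0.3 3.67 [ 0.43 -0.12  0.25] [ 0.45 -0.08  0.19] [ 0.91  0.5  -0.58  2.06 -0.47  0.73  2.81]
0.75 -2.2 0.3 4.19 [ 0.44 -0.14  0.24] [ 0.45 -0.09  0.18] [ 0.39  0.56  0.27  2.   -0.88  1.15  2.83]
0.75 -2.0 0.3 2.09 [ 0.39 -0.11  0.24] [ 0.43 -0.08  0.18] [ 0.6   0.39 -0.01  2.37 -1.35  0.7  -0.83]
0.75 -2.0 0.3 2.62 [ 0.41 -0.11  0.26] [ 0.44 -0.07  0.19] [-0.24  0.6   1.14  2.26 -1.25  1.24 -1.41]
0.75 -2.0 0.3 3.14 [ 0.44 -0.11  0.26] [ 0.45 -0.08  0.19] [ 1.2   0.66 -1.15  2.06  0.15  0.64  2.79]
33
```

Run:
```python
from h import *
T=np.array(camera_info("wrist")["T_tool_cam"]);w=np.array([.485,-.004,.08])
az,el,d,roll=-2.2,.75,.3,7*.5236
o=np.array([np.cos(az)*np.cos(el),np.sin(az)*np.cos(el),np.sin(el)]);z=-o
x=np.cross(z,[0,0,1]);x/=np.linalg.norm(x);x=Ro.from_rotvec(z*roll).apply(x)
M=np.eye(4);M[:3,:3]=np.c_[x,np.cross(z,x),z];M[:3,3]=w+o*d;G=M@np.linalg.inv(T)
arm.movep(G[:3,3],Ro.from_matrix(G[:3,:3]).as_quat())
C=cam("wrist");im=snapshot("wrist");cv2.imwrite("pics/w2.png",im)
np.savez("w2.npz",K=C[0],R=C[1],t=C[2]);u=proj(C,w).astype(int);print(arm.read_time(),u)
a=cv2.imread("pics/w1.png")[75:225,250:400]
b=im[u[1]-75:u[1]+75,u[0]-75:u[0]+75];print("crop2 origin",u-75)
g=lambda i:cv2.convertScaleAbs(cv2.resize(i,(400,400),interpolation=cv2.INTER_CUBIC),alpha=2.2)
cv2.imwrite("pics/c3.png",np.hstack([g(a),g(b)]))
```

```text
4.775 [316 238]
crop2 origin [241 163]
```

View pics/c3.png

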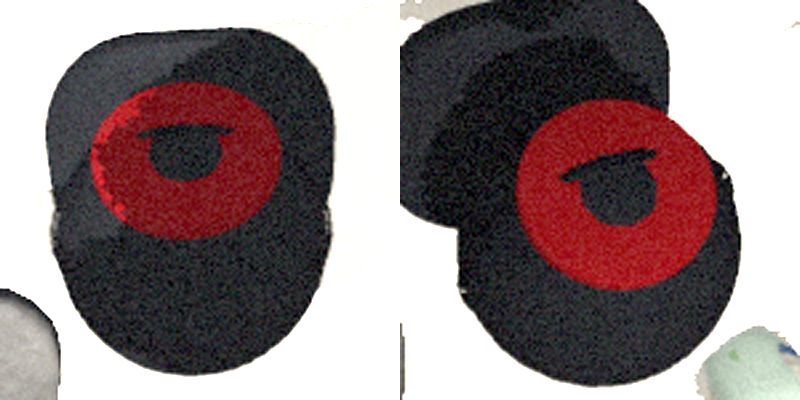

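```bash
cat > fit2.py <<'E'
from h import *
from scipy.spatial import cKDTree
Cs=[cam("scene"),cam("side")]+[tuple(np.load(f"w{i}.npz")[k] for k in"KRt") for i in(1,2)]
ims=[cv2.imread(f"pics/{n}.png") for n in("scene0","side0","w1","w2")]
boxes=[(250,230,36,36),(270,190,35,35),(275,95,95,80),(270,185,100,100)]
P=[]
for im,(x,y,w,h) in zip(ims,boxes):
    s=4;c=cv2.resize(im[y:y+h,x:x+w].astype(np.float32),None,fx=s,fy=s,interpolation=cv2.INTER_LINEAR)
    m=(c[...,2]-c[...,1]>(22 if w<50 else 20)).astype(np.uint8);m=cv2.morphologyEx(m,cv2.MORPH_OPEN,np.ones((9,9)))
    cs,_=cv2.findContours(m,cv2.RETR_EXTERNAL,cv2.CHAIN_APPROX_NONE);p=max(cs,key=cv2.contourArea)
    p=(p[:,0]+.5)/s-.5+[x,y];P.append(p[::2]);print(np.round(cv2.fitEllipse(p.astype(np.float32))[:2],1).tolist())
th=np.linspace(0,2*np.pi,400)
def frame(az,el):
    o=np.array([np.cos(az)*np.cos(el),np.sin(az)*np.cos(el),np.sin(el)]);y=np.cross([0,0,1],-o);y/=np.linalg.norm(y)
    return o,y,np.cross(-o,y)
def res(v,full=False,noff=True):
    cx,cy,cz,az,el,R0,r=v[:7];o,y,z=frame(az,el);c=np.array([cx,cy,cz]);out=[]
    for k,(C,p) in enumerate(zip(Cs,P)):
        X=c+R0*(np.cos(th)[:,None]*y+np.sin(th)[:,None]*z);K,Rm,t=C;q=(X@Rm.T+t)@K.T;dep=q[:,2].mean();q=q[:,:2]/q[:,2:]+v[7+2*k:9+2*k]
        dd,i=cKDTree(q).query(p);m=q.mean(0);s=np.sign(np.linalg.norm(p-m,axis=1)-np.linalg.norm(q[i]-m,axis=1))
        out.append((dd*s-r*K[0,0]/dep)/np.sqrt(len(p)))
    if full:return np.array([np.sqrt((r**2).sum()) for r in out])
    return np.concatenate(out+[v[7:]/1.5])
for r in(0,.004,.008,.012):
    f=lambda u:res(np.r_[u[:6],r,u[6:]])
    s=least_squares(f,np.r_[.476,-.01,.087,-2.57,.4,.026-r,np.zeros(8)],x_scale=np.r_[.01,.01,.01,.1,.1,.005,np.ones(8)],diff_step=1e-4,loss="soft_l1",f_scale=.5)
    v=np.r_[s.x[:6],r,s.x[6:]];print(r,v[:6],"off",v[7:],s.cost,res(v,True)," headcentre@34:",v[:3]-frame(v[3],v[4])[0]*.034)
E
python3 fit2.py
```

```text
[[266.0, 248.6], [20.8, 22.5]]
[[282.3, 207.8], [15.2, 21.0]]
[[319.2, 134.7], [59.1, 72.3]]
[[321.4, 235.5], [71.2, 76.3]]
0 [ 0.4759 -0.0095  0.0877 -2.5491  0.5139  0.0263] off [ 0.4992  0.1085 -0.1998  0.2864 -0.1346 -0.1588  0.421   0.171 ] 0.4694783616697968 [0.52   0.3281 0.3361 0.431 ]  headcentre@34: [0.5005 0.007  0.071 ]
0.004 [ 0.4755 -0.01    0.0889 -2.5489  0.469   0.0222] off [ 0.4585  0.1696 -0.0841  0.4182  0.0377  0.0697  0.1423  0.0521] 0.3147917215108358 [0.4569 0.3308 0.2594 0.241 ]  headcentre@34: [0.5007 0.0069 0.0735]
0.008 [ 0.4757 -0.01    0.0888 -2.5624  0.4084  0.0182] off [ 0.4465  0.1886 -0.1136  0.4275  0.0744  0.0713  0.1072  0.0713] 0.37165641250451037 [0.4279 0.4717 0.2654 0.279 ]  headcentre@34: [0.5018 0.0071 0.0753]
0.012 [ 0.4758 -0.0099  0.0888 -2.5767  0.3247  0.0142] off [ 0.436   0.2092 -0.1395  0.4364  0.1048  0.0718  0.0807  0.0901] 0.5579589653659279 [0.3983 0.6908 0.3423 0.4108]  headcentre@34: [0.503  0.0073 0.0779]
```

The ring fit gives a window centre of about (0.4755,-0.010,0.087), facing az ≈ -2.56 and tipped up about 0.4 rad. Next I'll pull the drawer.

Run:
```python
from h import *
yaw=.045;dx=np.array([np.cos(yaw),np.sin(yaw),0]);dy=np.array([-np.sin(yaw),np.cos(yaw),0])
b=np.array([.537,-.359,0]);best=None
for s in(1,-1):
    q=Q(s*dy,[0,0,-1]);j=arm.ik(b+[0,0,.24],q);print(s,j)
    if j is not None and (best is None or abs(j[6])<best[0]):best=(abs(j[6]),q)
q=best[1]
arm.movep(b+[0,0,.25],q);arm.move_gripper(.28,effort=40)
arm.line_to(b+[0,0,.138],velocity=.12);print(arm.read_ft_force())
arm.move_gripper(0,effort=40);print("open",arm.read_opening(),arm.read_finger_force(),arm.read_ft_force())
p=np.array(arm.read_tool_pos());print(p);arm.line_to(p-dx*.138,velocity=.1)
print(arm.read_tool_pos(),arm.read_opening(),arm.read_ft_force(),arm.read_time())
arm.move_gripper(.28);p=np.array(arm.read_tool_pos());arm.line_to(p+[0,0,.16],velocity=.3)
C=cam("wrist");im=snapshot("wrist");cv2.imwrite("pics/w3.png",im);np.savez("w3.npz",K=C[0],R=C[1],t=C[2])
cv2.imwrite("pics/scene3.png",snapshot("scene"));print(arm.read_time(),arm.read_eef_rot())
```

```text
1 [ 0.319   0.7004  0.4197  1.5235 -0.3203  0.9863  0.8738]
-1 [ 0.0111  0.9291  1.1321  1.5339 -0.8709  1.2473 -1.8185]
[-0.2645  3.9665 12.5127]
open 0.07223958361187881 39.113008975982666 [-0.9992  2.4262  8.1385]
[ 0.5376 -0.359   0.1391]
[ 0.3997 -0.3628  0.1391] 0.07111216549616728 [-0.5397  4.8056  7.3312] 9.9917
11.0917 [ 0.691   0.7229 -0.0001 -0.0017]
```

View pics/w3.png

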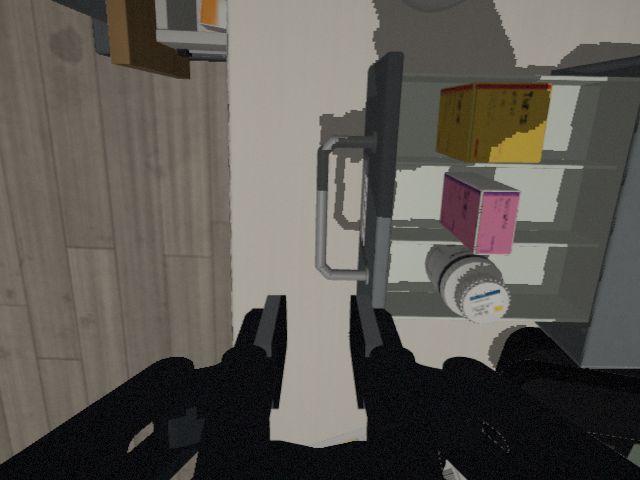

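The drawer is open. The packs are orange stocky at (500,120), the pink carton at (485,215) and the white bottle at (470,285). The pink one is the thinnest, in the middle channel. One enlarged crop to confirm.

Run:
```python
import cv2
a=cv2.imread("pics/w3.png")[70:270,420:570];cv2.imwrite("pics/c4.png",cv2.resize(a,(450,600),interpolation=cv2.INTER_CUBIC))
```

```text
(no output)
```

View pics/c4.png

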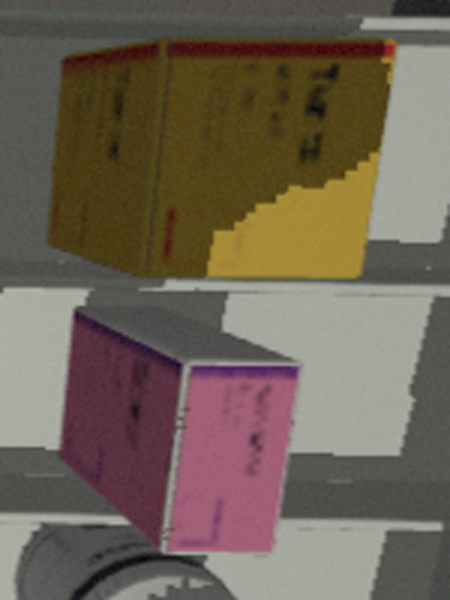

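Run:
```python
from h import *
C=tuple(np.load("w3.npz")[k] for k in"KRt")
uv=[(481.7,190.7),(520,191.3),(510.7,253.7),(474.7,253.7)]
X=np.array([onz(C,u,.100) for u in uv]);print(X,"c",X.mean(0),"dims",[np.linalg.norm(X[i]-X[(i+1)%4]) for i in range(4)])
d=(X[1]+X[2]-X[0]-X[3]);print("yaw",np.arctan2(d[1],d[0]))
l=(X[0]+X[1]-X[2]-X[3]);print("yaw long",np.arctan2(-l[0],l[1]))
st=np.array([onz(C,u,.090) for u in [(420+165/3,70+40/3),(420+395/3,70+42/3),(420+360/3,70+277/3),(420+148/3,70+277/3)]]);print("stocky",st.mean(0),st[1]-st[0])
b=[onz(C,u,.082) for u in((322,150),(321,270))];print("bar",b)
print("floor front corners",onz(C,(445,173.3),.014),onz(C,(440,223.3),.014))
print("front inner top edge",onz(C,(403,55),.11),onz(C,(387,305),.11))
```

```text
[[ 0.5058 -0.334   0.1   ]
 [ 0.5309 -0.3333  0.1   ]
 [ 0.5326 -0.3765  0.1   ]
 [ 0.508  -0.3776  0.1   ]] c [ 0.5193 -0.3553  0.1   ] dims [np.float64(0.02513415073666983), np.float64(0.043236195437864465), np.float64(0.02467719980404065), np.float64(0.04363090077755894)]
yaw 0.036526796035152034
yaw long 0.04514475895037022
stocky [ 0.5205 -0.2915  0.09  ] [0.0484 0.0018 0.    ]
bar [array([ 0.4004, -0.3141,  0.082 ]), array([ 0.4038, -0.4012,  0.082 ])]
floor front corners [ 0.5071 -0.335   0.014 ] [ 0.5086 -0.3791  0.014 ]
front inner top edge [ 0.4439 -0.256   0.11  ] [ 0.4495 -0.414   0.11  ]
```

```bash
cat >> h.py <<'E'
WIN=np.array([.4755,-.010,.087])
def present(az=-2.56,el=.42,d=.09,roll=0,s=1,h=.122,ex=0):
    o=np.array([np.cos(az)*np.cos(el),np.sin(az)*np.cos(el),np.sin(el)]);x=-o;y=np.cross([0,0,1],x);y/=np.linalg.norm(y);z=np.cross(x,y)
    R=Ro.from_rotvec(x*roll).as_matrix()@np.c_[x,y,z]
    P=WIN+o*d-R@[.014,0,.024]
    return P+R@[ex,0,h],Ro.from_matrix(np.c_[s*R[:,1],s*R[:,0],-R[:,2]]).as_quat(),P
E
python3 - <<'E'
from h import *
for s in(1,-1):
  for d in(.09,.075):
    for el in(.42,.35):
      for roll in(-.2,0,.2):
        p,q,P=present(el=el,d=d,roll=roll,s=s);print(s,d,el,roll,p,arm.ik(p,q))
E
```

```text
1 0.09 0.42 -0.2 [ 0.4182 -0.0244  0.2171] [-0.5059  0.5501  0.4724  2.0549  0.1845  0.8614  0.422 ]
1 0.09 0.42 0 [ 0.4295 -0.0402  0.2189] [-0.3301  0.5677  0.3946  1.9579  0.0392  0.9981  0.5987]
1 0.09 0.42 0.2 [ 0.4396 -0.0569  0.2171] [-0.1717  0.6116  0.3293  1.865  -0.0769  1.1435  0.7308]
1 0.09 0.35 -0.2 [ 0.4107 -0.0293  0.2129] [-0.4916  0.5217  0.4731  2.1085  0.1724  0.7674  0.4297]
1 0.09 0.35 0 [ 0.4219 -0.0452  0.2147] [-0.2999  0.5374  0.3782  2.0097  0.0196  0.9111  0.6238]
1 0.09 0.35 0.2 [ 0.4321 -0.0618  0.2129] [-0.1358  0.5838  0.3084  1.9139 -0.1011  1.0646  0.7706]
1 0.075 0.42 -0.2 [ 0.4296 -0.0169  0.211 ] [-0.5079  0.5743  0.4649  2.0278  0.1711  0.8678  0.4198]
1 0.075 0.42 0 [ 0.441  -0.0327  0.2128] [-0.3355  0.5908  0.3879  1.9319  0.0283  1.0041  0.5916]
1 0.075 0.42 0.2 [ 0.451  -0.0494  0.211 ] [-0.1791  0.6332  0.3225  1.8397 -0.0866  1.1489  0.7201]
1 0.075 0.35 -0.2 [ 0.4225 -0.0216  0.2077] [-0.4971  0.5455  0.4689  2.0807  0.1562  0.7754  0.4299]
1 0.075 0.35 0 [ 0.4337 -0.0375  0.2096] [-0.3073  0.5594  0.3723  1.9832  0.0087  0.9186  0.6159]
[... 615 characters left out ...]
35 0.2 [ 0.4321 -0.0618  0.2129] [-0.6065  0.9202  1.2421  1.9272 -0.6328  1.3038 -1.6613]
-1 0.075 0.42 -0.2 [ 0.4296 -0.0169  0.211 ] [ 0.4948  0.8162 -1.1497  1.9978  0.8857  1.4438  2.648 ]
-1 0.075 0.42 0 [ 0.441  -0.0327  0.2128] [-0.772   0.9605  1.3041  1.9438 -0.5945  1.1936 -1.7665]
-1 0.075 0.42 0.2 [ 0.451  -0.0494  0.211 ] [-0.6273  0.9816  1.258   1.8529 -0.6168  1.3832 -1.7139]
-1 0.075 0.35 -0.2 [ 0.4225 -0.0216  0.2077] [ 0.5289  0.783  -1.1495  2.0507  0.9103  1.3493  2.6341]
-1 0.075 0.35 0 [ 0.4337 -0.0375  0.2096] [-0.7597  0.9139  1.2825  1.9953 -0.6324  1.1234 -1.7343]
-1 0.075 0.35 0.2 [ 0.4439 -0.0541  0.2077] [-0.611   0.9389  1.2342  1.9017 -0.6497  1.3199 -1.6784]
```

Run:
```python
from h import *
yaw=.045;dy=[-np.sin(yaw),np.cos(yaw),0];q=Q(dy,[0,0,-1])
g=np.array([.5195,-.3555,0])
arm.line_to(g+[0,0,.299],velocity=.25,ori=q);arm.move_gripper(.6)
arm.line_to(g+[0,0,.19],velocity=.2);arm.line_to(g+[0,0,.136],velocity=.08);print(arm.read_ft_force(),arm.read_tool_pos())
arm.move_gripper(0,effort=30);print(arm.read_opening(),arm.read_finger_force(),arm.read_ft_force())
arm.line_to(g+[0,0,.31],velocity=.15);print(arm.read_opening(),arm.read_finger_force(),arm.read_time())
p,qq,_=present(d=.12);p=p+[0,0,.08]
arm.movep(p,qq)
p,qq,P=present(d=.09);arm.line_to(p,velocity=.08,ori=qq)
print(arm.read_tool_pos()-p,arm.read_opening(),arm.read_finger_force(),arm.read_time())
a,b=snapshot("scene"),snapshot("side");C=cam("wrist");w=snapshot("wrist")
for n,i in zip("abw",(a,b,w)):cv2.imwrite(f"pics/f_{n}.png",i)
c=lambda i,x,y,W,H,k:cv2.resize(i[y:y+H,x:x+W],(400,400) if k else (400,200),interpolation=cv2.INTER_CUBIC)
cv2.imwrite("pics/f.png",np.vstack([np.hstack([c(a,200,170,150,150,1),c(b,220,120,150,150,1)]),np.hstack([c(a,360,200,160,80,0),c(w,0,0,640,320,0)])]))
```

```text
[0.0631 0.0446 0.0799] [ 0.5197 -0.3558  0.1362]
0.3284466412356844 33.881657123565674 [-0.6264 -0.7554  0.8693]
0.32538768498096327 33.82400929927826 15.25
[ 0.0001 -0.0002  0.0004] 0.3315814064332952 33.751110434532166 17.8083
```

View pics/f.png

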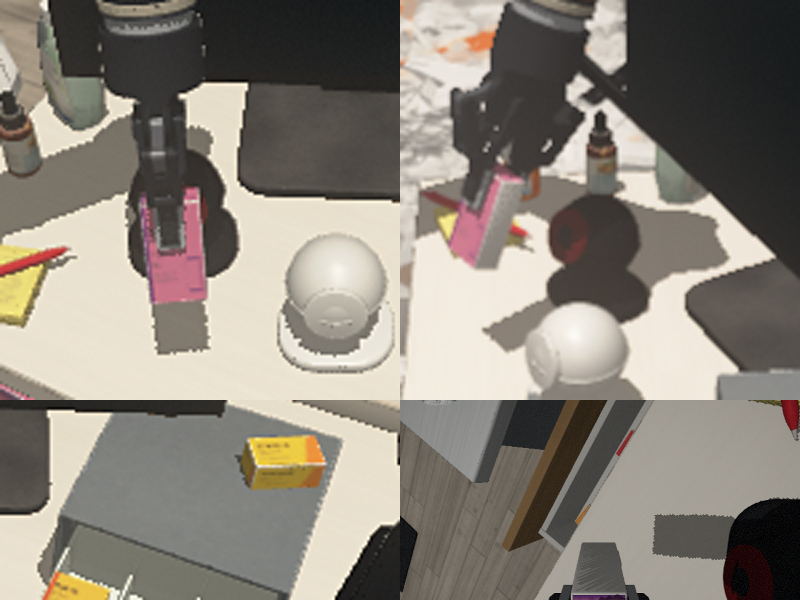

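The carton is held in front of the window, and the packs still stand in the open drawer. The wrist camera now sees the ring obliquely at about (550,275), so I'll add that view to the fit to pin the tip angle.

```bash
python3 - <<'E'
from h import *
C=cam("wrist");np.savez("w5.npz",K=C[0],R=C[1],t=C[2]);print(proj(C,WIN), "cam",-C[1].T@C[2])
s=open("fit2.py").read()
s=s.replace("in(1,2)]","in(1,2,5)]").replace('"w2")]','"w2","f_w")]').replace("(270,185,100,100)]","(270,185,100,100),(505,200,100,160)]").replace("np.zeros(8)","np.zeros(10)").replace("np.ones(8)","np.ones(10)")
s=s.replace("th=np.lin","np.save('P4.npy',P[4]);print(P[4].min(0),P[4].max(0))\nth=np.lin",1)
open("fit3.py","w").write(s)
E
python3 fit3.py
python3 - <<'E'
import cv2,numpy as np
i=cv2.imread("pics/f_w.png");P=np.load("P4.npy")
i=cv2.convertScaleAbs(i[140:390,440:640],alpha=2.5);i=cv2.resize(i,None,fx=2.4,fy=2.4)
j=i.copy();cv2.polylines(j,[((P-[440,140])*2.4).astype(np.int32)[:,None]],True,(0,255,0),1)
b=cv2.imread("pics/f_b.png")[160:235,230:310]
cv2.imwrite("pics/g.png",j)
E
```

```text
[550.262  289.1268] cam [0.4127 0.0397 0.2842]
[[266.0, 248.6], [20.8, 22.5]]
[[282.3, 207.8], [15.2, 21.0]]
[[319.2, 134.7], [59.1, 72.3]]
[[321.4, 235.5], [71.2, 76.3]]
[[556.5, 291.2], [78.1, 118.8]]
[517.125 231.875] [595.625 350.125]
0 [ 0.4757 -0.0098  0.088  -2.5755  0.5152  0.0261] off [ 0.4652  0.101  -0.1547  0.2944 -0.016  -0.0303  0.4806  0.189  -0.0255
 -0.0003] 2.325674104827876 [0.4413 0.4319 0.4839 0.6426 1.8591]  headcentre@34: [0.5007 0.0061 0.0712]
0.004 [ 0.4762 -0.0095  0.0878 -2.5472  0.4603  0.0221] off [ 0.4676  0.1601 -0.2528  0.3031 -0.0516 -0.2363  0.3808  0.0939  0.266
  0.0956] 2.0582734226018613 [0.4046 0.2978 0.5269 0.5107 1.7636]  headcentre@34: [0.5014 0.0076 0.0727]
0.008 [ 0.4767 -0.0092  0.0874 -2.5105  0.3827  0.0181] off [ 0.4422  0.199  -0.3605  0.2834 -0.0168 -0.4111  0.4432  0.0552  0.4152
  0.1796] 2.358376025196762 [0.3672 0.5566 0.6923 0.6324 1.745 ]  headcentre@34: [0.5021 0.0094 0.0747]
0.012 [ 0.4771 -0.0091  0.0871 -2.4607  0.2665  0.0141] off [ 0.4183  0.2273 -0.4338  0.2753  0.0284 -0.5221  0.5261  0.0548  0.5496
  0.2503] 3.3087890125521557 [0.3433 0.8994 0.9442 0.9796 1.8345]  headcentre@34: [0.5025 0.0116 0.0782]
```

View pics/g.png

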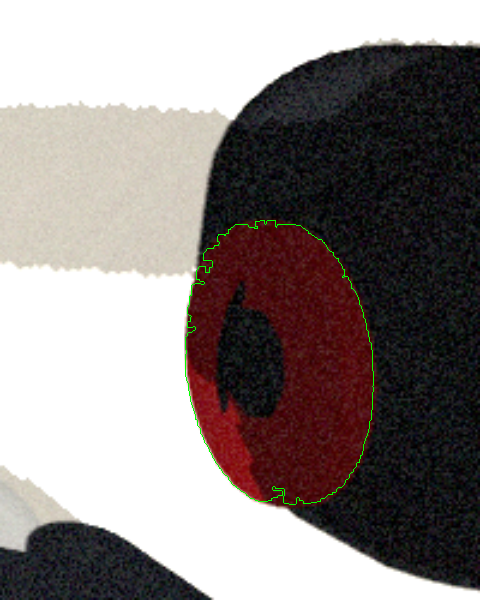

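```bash
cat > fit4.py <<'E'
exec(open("fit3.py").read().split("def res")[0])
def res(v,hc,full=False):
    cx,cy,cz,az,el,rho=v[:6];o,y,z=frame(az,el);out=[]
    for k,(C,p) in enumerate(zip(Cs,P)):
        X=[]
        for f in np.linspace(0,.95,6):   # ellipsoidal cap rings
            a=f*hc;rr=np.sqrt(max(0,1-f*f)) if MODE=="ell" else (1-.3*f if MODE=="cone" else 1)
            X.append(np.array([cx,cy,cz])+o*a+rho*rr*(np.cos(th)[::4,None]*y+np.sin(th)[::4,None]*z))
        X=np.vstack(X);K,Rm,t=C;q=(X@Rm.T+t)@K.T;q=(q[:,:2]/q[:,2:]+v[6+2*k:8+2*k]).astype(np.float32)
        h=cv2.convexHull(q)
        out.append(np.array([cv2.pointPolygonTest(h,(float(a),float(b)),True) for a,b in p[::3]])/np.sqrt(len(p[::3])))
    if full:return [np.sqrt((r**2).sum()).round(2) for r in out]
    return np.concatenate(out+[v[6:]/1.5])
for MODE in("ell","cyl"):
  for hc in(.003,.006,.009,.012):
    s=least_squares(res,np.r_[.477,-.01,.087,-2.55,.4,.026,np.zeros(10)],args=(hc,),x_scale=np.r_[.01,.01,.01,.1,.1,.005,np.ones(10)],diff_step=1e-3,loss="soft_l1",f_scale=.5,max_nfev=30)
    print(MODE,hc,s.x[:6],round(s.cost,3),res(s.x,hc,True),"tip",s.x[:3]+hc*frame(s.x[3],s.x[4])[0])
E
timeout 300 python3 fit4.py | tail -8
```

```text
ell 0.003 [ 0.4756 -0.0097  0.0883 -2.5722  0.5106  0.0261] 2.392 [np.float64(0.73), np.float64(0.58), np.float64(0.5), np.float64(0.66), np.float64(1.86)] tip [ 0.4734 -0.0111  0.0897]
ell 0.006 [ 0.4759 -0.0095  0.0881 -2.5651  0.4953  0.0261] 2.292 [np.float64(0.74), np.float64(0.4), np.float64(0.54), np.float64(0.65), np.float64(1.83)] tip [ 0.4715 -0.0124  0.0909]
ell 0.009 [ 0.4763 -0.0092  0.0876 -2.5568  0.4717  0.0261] 2.441 [np.float64(0.72), np.float64(0.49), np.float64(0.68), np.float64(0.71), np.float64(1.84)] tip [ 0.4696 -0.0137  0.0917]
ell 0.012 [ 0.4769 -0.0088  0.087  -2.5418  0.4386  0.0262] 2.764 [np.float64(0.72), np.float64(0.41), np.float64(0.84), np.float64(0.81), np.float64(1.92)] tip [ 0.468  -0.0149  0.0921]
cyl 0.003 [ 0.4767 -0.0091  0.0876 -2.5641  0.4644  0.0258] 2.113 [np.float64(0.69), np.float64(0.5), np.float64(0.49), np.float64(0.63), np.float64(1.76)] tip [ 0.4745 -0.0105  0.089 ]
cyl 0.006 [ 0.4779 -0.0083  0.0871 -2.551   0.4087  0.0255] 1.969 [np.float64(0.67), np.float64(0.53), np.float64(0.54), np.float64(0.67), np.float64(1.64)] tip [ 0.4733 -0.0114  0.0895]
cyl 0.009 [ 0.4791 -0.0075  0.0867 -2.5337  0.3502  0.0252] 2.135 [np.float64(0.66), np.float64(0.65), np.float64(0.63), np.float64(0.75), np.float64(1.62)] tip [ 0.4721 -0.0123  0.0898]
cyl 0.012 [ 0.4803 -0.0066  0.0864 -2.5152  0.2884  0.0249] 2.713 [np.float64(0.65), np.float64(0.81), np.float64(0.76), np.float64(0.85), np.float64(1.79)] tip [ 0.4709 -0.0133  0.0898]
```

The best fit (a thick ring) gives el ≈ 0.41, and the stated maximum is 0.32. I'll hold el 0.37, which is within tolerance for both, then hand in.

Run:
```python
import h; from h import *
h.WIN=np.array([.4742,-.0108,.0885])
p,q,P=present(az=-2.55,el=.37,d=.087);print(p,P)
arm.line_to(p,velocity=.04,ori=q);arm.pause(1.0)
print(np.array(arm.read_tool_pos())-p,arm.read_opening(),arm.read_finger_force(),np.abs(arm.read_dq()).max(),arm.read_ft_force(),arm.read_time())
if arm.read_finger_force()>5: print(ticket.finish_job())
```

```text
[ 0.4255 -0.0436  0.2164] [ 0.3888 -0.0682  0.1026]
[-0. -0.  0.] 0.32966780757113523 33.73995780944824 0.0014278589030809752 [-1.3125  0.2927 -0.1452] 19.2583
the job is handed in; nothing more can be done
None
```

The job is handed in at 19.3 s with the slim (pink) carton gripped and held still about 9 cm from the scanner window; I have not seen a verdict, and the window's tip angle is the main doubt: the images gave about 0.41 rad, above the stated 0.32 maximum, so I held the carton at 0.37.

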